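# Change over the drying trays

## Robot

A 7-joint arm with a two-finger parallel gripper is mounted at the origin on the work surface. World frame = base frame: x ahead of the robot, y to its left, z up, the work surface at z = 0. Lengths are in m, angles in rad, forces in N, time in s.
With the tool pointing down it reaches from about 0.425 to 0.875 m from the base axis. Payload 4.7 kg.
Tool frame: the origin (TCP) lies between the finger pads; the fingertips stand 14 mm ahead of it and the grasp point (between the pads) lies 5 mm behind it; z points along the fingers, y is the line along which they close (so a half turn about z gives the same grasp; the last joint's range is limited). The gripper opens to 87 mm and grips with 3 to 60 N. Pads are 19 mm wide; open, the fingers measure 117 mm over their backs; the gripper's body (75 mm by 190 mm) begins 51 mm behind the grasp point.
Start: joints at [0.014, 0.321, -0.07, 1.45, 0.023, 1.371, -0.057], TCP at [0.65, -0, 0.237] pointing down, gripper open.
Joint ranges: [-2.86, 2.86], [-0.3, 2.09], [-1.38, 1.24], [0.06, 2.45], [-1.56, 4.7], [0.09, 2.05], [-2.69, 2.69]. Speed limits (rad/s): [2.57, 2.57, 3.14, 3.14, 3.14, 3.14, 3.14].

## Interface

Orientations are given as a rotation vector (axis times angle).
In Python, from bench import ctrl gives the robot as it stands.
- The arm moves only by the tool step_arm, never from a script. Its argument "commands" is a list of rows, each an object with "travel": the shift along the tool's x, y, z in m, a list of three; "turn": the turn, a rotation vector about the tool's x, y, z in degrees, a list of three. A call has 1 to 5 rows; each row is the pose to reach, as a shift and turn from the pose commanded when the call began, along the tool's axes at that moment; what a row does not reach only later rows make up. A row lasts 1/10 s, in which the tool goes at most 50 mm and 8.59 degrees, less where a joint would pass 70% of its speed; a pose out of reach is approached as far as the arm can. A call with a gripper value outside its range is refused whole. "gripper" is the opening, from 0 (shut) to 1 (fully open), set as the call begins (left out, the last holds). The fingers move at their own pace and stop on an object; "force" is the grip in N (left out, the last holds). Time passes only in rows, so rows that repeat a pose let the fingers close. It gives the time, the measured TCP pose, the force, the opening and the grip force at its end, in the units of the state.
- ctrl.get_state(): the state, without advancing time (a new reading comes with each control period).
- ctrl.get_image(name): name is "scene" or "side" or "wrist"; returns the picture (400x640x3 uint8, red, green, blue); there is no depth.
- ctrl.camera_model(name): a dict with "fx", "fy", "cx", "cy" (pixels), "R" (3x3) and "t" (3): a world point X has camera coordinates R X + t; the wrist camera has in their place "T_tool_cam" (4x4, takes a point from camera to tool coordinates, whose origin is the TCP and whose axes are the flange's). Camera axes: x right, y down, z forward; pixel columns grow to the right and rows downward; lengths in m; the calibration is good to about 2 mm. A picture is of the moment at which its call begins: read the wrist's pose just before it. camera_model takes no time and is no camera call.
- ctrl.close_job(): hands the job in; it is judged then, once.
The state is a dict: "time": time; "joint_positions": joint angles; "qd": joint speeds; "joint_torque": joint torques, N m; "position": TCP position; "tool_rot": TCP orientation; "ft_force": force on the tool from outside, world axes, zero at the start; "torque": the same for the moment, N m; "grip_width": opening from 0.0 (shut) to 1.0 (fully open); "grip_force": force on a finger pad.
Only numpy, scipy, OpenCV 4.12 (cv2) and the standard library are available. Lean on these libraries where they do the work, as an engineer would, in place of code of your own. Each camera call takes 0.05 s, during which the arm holds its last target. There are 200 camera calls.

## Task

On the two-lane sample dryer, push the empty orange-lipped tray fully home, and only then hook a fingertip behind the lip of the blue tray and draw it all the way out to its stop. Pull the blue tray only from behind its lip (do not pinch the lip or press on its white front), and keep the fingers off its weighing bottle, which must stay standing in its well. Leave everything else on the bench where it is.

Things in the scene. Friction and masses are not known exactly. Their poses are not given: they have to be found in the camera images.
- dryer: Fixed two-lane tray dryer. Origin on the bench, midway between the lanes, level with the rear faces of the lips of home trays; +x to the back, z up; trays draw out along -x. Bed x = -150 to 220 mm, 290 mm wide, at most 22 mm high; lanes at y = +-66 mm (either tray in either). Clear-roofed hood, open in front, 92 mm high at most, over x = 75 to 230 mm.
- tray_blue (a joint): Blue-lipped tray, draw-out along the dryer's -x in m: 0 = fully home, 0.13 = fully out at its hard stop. Starts fully home. Slides stiffly with about 2 N of friction plus 12 N per m/s, and stays where it is left.
- tray_orange (a joint): Orange-lipped tray, the same kind: 0 = fully home (hard stop), 0.13 = fully out. At the start it stands partly out and empty (about 0.04 to 0.085).
- blue_lip (a point): Middle of the top edge of the blue tray's upright lip, on its rear face (the one to hook, facing dryer +x), 60 mm above the bench. Lip 100 mm wide, 9 mm thick (towards dryer -x), standing 40 mm above the flat tray floor (20 mm above the bench). Floor free for 79 mm behind the lip, to the well's rim; the hood is 75 mm behind the lip when home.
- orange_lip (a point): The same point on the orange tray's lip: middle of the top edge, rear face, 60 mm above the bench. Lip 100 mm wide, 6 mm thick: the front face to push on lies 6 mm to dryer -x. The tray floor and lip foot are 20 mm above the bench.
- blue_face: White plate 3 mm thick on the front (dryer's -x side) of the blue lip, the size of the lip, moving with it; not to be pressed. Its frame is the blue tray's: origin under the lip's rear face at mid width, 14 mm above the bench.
- blue_well (a point): Centre of the floor of the blue tray's square well (74 mm inside, rim 6 mm high), 120 mm behind the lip, 20 mm above the bench.
- wbottle: Amber lidded weighing bottle, 64 mm across and 42 mm high, standing loose in the blue tray's well; origin in the middle of its underside, z up.
- beaker_tall: Glass beaker, 66 mm across, 95 mm high, on the bench at the dryer's left (+y) side; origin under its middle. Leave alone.
- beaker_low: Glass beaker, 72 mm across, 60 mm high, on the bench at the dryer's right (-y) side; origin under its middle. Leave alone.
- cream_jar: White capped jar, 44 mm across, 45 mm high, on the bench left (+y) of the dryer's front; origin under its middle. Leave alone.
- reagent: Amber reagent bottle, 68 mm across, 140 mm high, on the bench far to the left; origin under its middle. Leave alone.
- spatula: Spatula, 190 mm long, lying on the bench far to the right; origin under its middle, x along it. Leave alone.

How it is judged:
On the way, in this order (a step that is already met when the one before it is completed fails the run):
1. the orange tray is pushed fully home (value of joint tray_orange below 0.006 m), for 0.2 s.
2. the blue tray is drawn out to its stop (value of joint tray_blue above 0.122 m), for 0.2 s.
At the end, for the whole second after the job is handed in: The orange tray is within 8 mm of fully home, the blue tray is within 10 mm of its outer stop and at rest, the weighing bottle stands upright in its well (within 15 mm of the centre), and nothing else has moved more than 20 mm (value of joint tray_orange below 0.008 m and value of joint tray_blue above 0.12 m and velocity of joint tray_blue between -0.01 and 0.01 m/s and not (horizontal distance between wbottle and blue_well above 0.015 m or angle between wbottle's own z axis and vertical above 0.3 rad or height (world z) of wbottle above 0.032 m) and not (distance of any of beaker_tall, beaker_low, cream_jar, reagent, spatula from where it was at the start of the episode above 0.02 m)); the robot touches nothing.
It fails at once if the blue tray is drawn out (more than 50 mm) while the orange tray is still out (more than 15 mm) (value of joint tray_blue above 0.05 m and value of joint tray_orange above 0.015 m).
It fails at once if the white front of the blue lip is pressed with more than 2 N (pinching the lip) (contact force between any of the arm, the fingers and blue_face above 2 N).
It fails at once if the robot touches a weighing bottle with more than 1 N (contact force between any of the arm, the fingers and wbottle above 1 N).
It fails at once if a weighing bottle is lifted, tipped or leaves its well (horizontal distance between wbottle and blue_well above 0.015 m or angle between wbottle's own z axis and vertical above 0.3 rad or height (world z) of wbottle above 0.032 m).
It fails at once if another thing on the bench is moved more than 20 mm (distance of any of beaker_tall, beaker_low, cream_jar, reagent, spatula from where it was at the start of the episode above 0.02 m).
It also fails if it takes over 48 s, if anything falls off the work surface, if the arm or the gripper's body presses on something with over 40 N, if the wrist force passes 120 N, or if a joint passes its speed limit or range.

## Working session

There is one attempt and no reset: what is moved stays moved. The work goes in short steps, Python scripts to look and compute and a tool call to move; the robot and the scene stay as the last step left them, time stands still between calls to the robot, and variables do not carry over. Pictures are saved under pics/ and viewed, at most 10 in all, crops included, and the job is handed in when it is done.

Besides the shell and the picture viewer there is one more tool, called after "Emit:" in YAML: its name, and indented under it one key for each argument. step_arm: Moves the arm, as the interface text tells. Its arguments: {"type":"object","properties":{"commands":{"type":"array"},"gripper":{"type":"number"},"force":{"type":"number"}},"required":["commands"]}

```bash
ls; mkdir -p pics
cat > h.py <<'E'
import numpy as np, cv2
from scipy.spatial.transform import Rotation as Ro
from bench import ctrl
def model(n):
    m=ctrl.camera_model(n)
    if "R" in m: return m
    s=ctrl.get_state(); T=np.array(m["T_tool_cam"])
    W=np.eye(4); W[:3,:3]=Ro.from_rotvec(s["tool_rot"]).as_matrix(); W[:3,3]=s["position"]
    C=np.linalg.inv(W@T); m["R"]=C[:3,:3]; m["t"]=C[:3,3]; return m
def ray(m,u,v,z):
    R=np.array(m["R"]);t=np.array(m["t"]); c=-R.T@t
    d=R.T@np.array([(u-m["cx"])/m["fx"],(v-m["cy"])/m["fy"],1])
    return c+d*(z-c[2])/d[2]
def proj(m,X):
    p=np.array(m["R"])@X+np.array(m["t"]); return p[0]/p[2]*m["fx"]+m["cx"],p[1]/p[2]*m["fy"]+m["cy"]
E
python3 - <<'E'
from h import *
print(ctrl.get_state())
for n in ("scene","side"):
    im=ctrl.get_image(n); cv2.imwrite(f"pics/{n}0.png",im[:,:,::-1]); m=ctrl.camera_model(n)
    print(n,-np.array(m["R"]).T@np.array(m["t"]))
m=model("wrist"); print(m)
im=ctrl.get_image("wrist"); cv2.imwrite("pics/wrist0.png",im[:,:,::-1])
E
```

```text
pics
{'time': 0.0, 'joint_positions': array([ 0.01411063,  0.32184426, -0.0700975 ,  1.4516848 ,  0.02259908,
        1.3707689 , -0.05687246]), 'qd': array([-1.37607601e-03, -2.46736225e-04, -2.48433149e-04, -5.21443995e-04,
        3.77442388e-04, -1.38192884e-03,  6.14043272e-05]), 'joint_torque': array([-2.58547143e-04, -4.91284704e+01, -4.03903294e-01, -3.12526345e+01,
       -6.40594075e-02,  4.37659642e-02,  1.61017233e-04]), 'position': array([ 6.49476879e-01, -4.69797174e-05,  2.35442847e-01]), 'tool_rot': array([-2.2204629 , -2.22059532,  0.00222938]), 'ft_force': array([-0.62488476, -0.59823024,  0.35128613]), 'torque': array([-0.07702892, -0.02280575,  0.05824993]), 'grip_force': 0.0, 'grip_width': 1.0039564270214347}
scene [ 1.40499527 -0.62841487  0.78386412]
side [0.00479667 1.01414862 0.82314403]
{'fx': 337.76727488260826, 'fy': 337.76727488260826, 'cx': 323.772116688122, 'cy': 196.94416624395384, 'T_tool_cam': array([[-3.21559355e-04, -9.53530630e-01, -3.01295925e-01,
         8.31025206e-02],
       [ 9.99999948e-01, -3.17165726e-04, -6.34993755e-05,
         3.00792926e-05],
       [-3.50121415e-05, -3.01295930e-01,  9.53530682e-01,
        -1.47382909e-01],
       [ 0.00000000e+00,  0.00000000e+00,  0.00000000e+00,
         1.00000000e+00]]), 'R': array([[ 9.99998583e-01, -2.93064435e-04, -1.65803734e-03],
       [ 2.20277512e-04, -9.53501192e-01,  3.01389165e-01],
       [-1.66926702e-03, -3.01389103e-01, -9.53499776e-01]]), 't': array([-0.64915384, -0.0363765 ,  0.3912686 ])}
```

View pics/scene0.png

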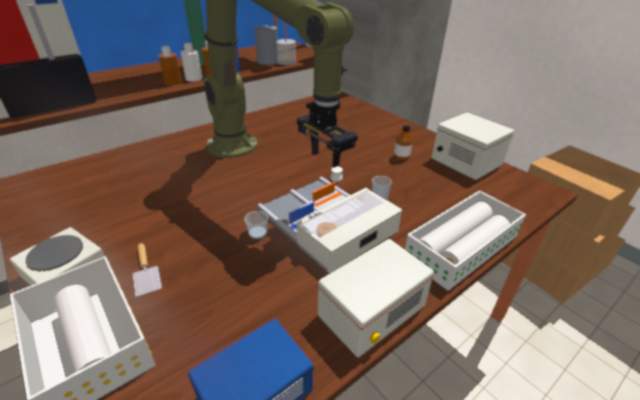

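View pics/side0.png

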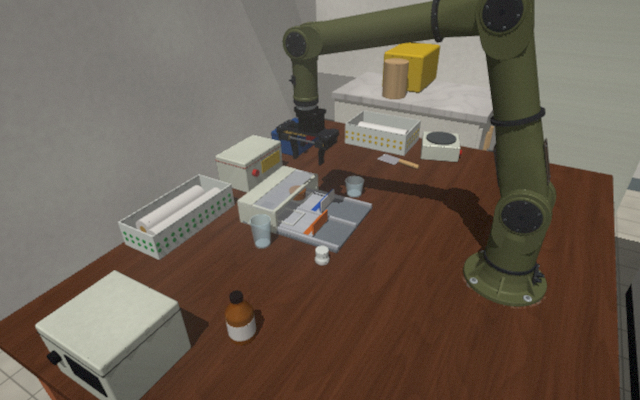

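View pics/wrist0.png

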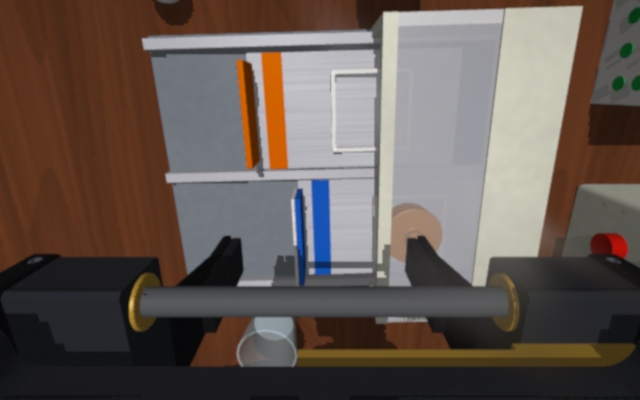

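The wrist view is the useful one: the orange lip spans columns 238–258 and rows 60–168, and the blue lip is at columns 293–305 and rows 188–280. A coloured floor stripe lies behind each lip (263–287 and 312–330). The bottle is under the hood at about (415,232), the low beaker at (267,345).

```bash
cat > m.py <<'E'
from h import *
def blobs(im,h,amin=60):
    hsv=cv2.cvtColor(im,cv2.COLOR_RGB2HSV); mk=cv2.inRange(hsv,(h[0],140,90),(h[1],255,255))
    c,_=cv2.findContours(mk,cv2.RETR_EXTERNAL,cv2.CHAIN_APPROX_NONE)
    return [x[:,0,:] for x in c if cv2.contourArea(x)>amin]
def edge(c,side):   # straight line through left/right boundary: u = a v + b over central rows
    vs=np.arange(c[:,1].min()+4,c[:,1].max()-3)
    us=np.array([(c[c[:,1]==v,0].min() if side<0 else c[c[:,1]==v,0].max()+1) for v in vs if (c[:,1]==v).any()])
    return np.polyfit(vs,us,1)
E
python3 - <<'E'
from m import *
im=cv2.imread("pics/wrist0.png")[:,:,::-1].copy(); m=model("wrist")
for n,h in (("orange",(5,20)),("blue",(105,125))):
    for c in blobs(im,h):
        x0,y0=c.min(0);x1,y1=c.max(0)
        if y0>300: continue
        for s in (-1,1):
            a,b=edge(c,s)
            for z in (.02,.06):
                print(n,(x0,y0,x1,y1),s,z,*[ray(m,a*v+b,v,z).round(4) for v in (y0,y1)])
for nm,px,z in (("rail",[(145,42),(375,37),(168,178),(375,175),(190,285)],.022),("hood",[(383,14),(378,320),(578,8)],.092)):
    for p in px: print(nm,p,ray(m,*p,z).round(4))
print(cv2.imwrite("pics/wcrop.png",cv2.resize(im[30:320,140:440],None,fx=2.0,fy=2.0)[:,:,::-1]))
E
```

```text
orange (np.int32(43), np.int32(226), np.int32(51), np.int32(251)) -1 0.02 [ 0.3224 -0.0671  0.02  ] [ 0.3202 -0.0992  0.02  ]
orange (np.int32(43), np.int32(226), np.int32(51), np.int32(251)) -1 0.06 [ 0.3585 -0.0506  0.06  ] [ 0.3565 -0.0791  0.06  ]
orange (np.int32(43), np.int32(226), np.int32(51), np.int32(251)) 1 0.02 [ 0.3256 -0.0671  0.02  ] [ 0.3269 -0.0992  0.02  ]
orange (np.int32(43), np.int32(226), np.int32(51), np.int32(251)) 1 0.06 [ 0.3613 -0.0506  0.06  ] [ 0.3625 -0.0791  0.06  ]
orange (np.int32(44), np.int32(211), np.int32(69), np.int32(255)) -1 0.02 [ 0.3291 -0.0486  0.02  ] [ 0.3285 -0.1044  0.02  ]
orange (np.int32(44), np.int32(211), np.int32(69), np.int32(255)) -1 0.06 [ 0.3645 -0.0341  0.06  ] [ 0.3639 -0.0838  0.06  ]
orange (np.int32(44), np.int32(211), np.int32(69), np.int32(255)) 1 0.02 [ 0.3389 -0.0486  0.02  ] [ 0.35   -0.1044  0.02  ]
orange (np.int32(44), np.int32(211), np.int32(69), np.int32(255)) 1 0.06 [ 0.3732 -0.0341  0.06  ] [ 0.383  -0.0838  0.06  ]
orange (np.int32(0), np.int32(209), np.int32(17), np.int32(267)) -1 0.02 [ 0.2784 -0.0462  0.02 
[... 7369 characters left out ...]

blue (np.int32(312), np.int32(180), np.int32(330), np.int32(274)) -1 0.06 [ 0.6375 -0.0015  0.06  ] [ 0.6404 -0.1064  0.06  ]
blue (np.int32(312), np.int32(180), np.int32(330), np.int32(274)) 1 0.02 [ 0.6547 -0.012   0.02  ] [ 0.6577 -0.1299  0.02  ]
blue (np.int32(312), np.int32(180), np.int32(330), np.int32(274)) 1 0.06 [ 0.6541 -0.0015  0.06  ] [ 0.6568 -0.1064  0.06  ]
rail (145, 42) [0.4742 0.1282 0.022 ]
rail (375, 37) [0.6993 0.1325 0.022 ]
rail (168, 178) [ 0.4776 -0.0092  0.022 ]
rail (375, 175) [ 0.7056 -0.0058  0.022 ]
rail (190, 285) [ 0.4857 -0.144   0.022 ]
hood (383, 14) [0.6951 0.1391 0.092 ]
hood (378, 320) [ 0.7048 -0.1407  0.092 ]
hood (578, 8) [0.8445 0.1432 0.092 ]
True
```

View pics/wcrop.png

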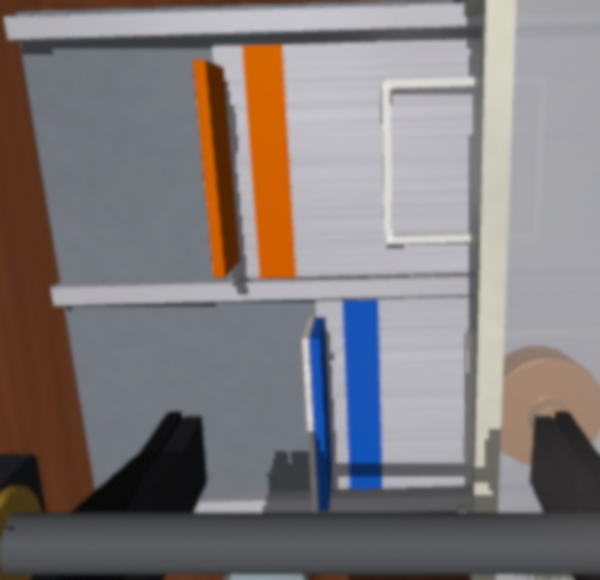

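The coloured stripes behind the lips are floor markings at 20 mm, not the lips. My estimates are a dryer origin near (0.625, −0.003), a yaw of about 1.6°, an orange front face at x≈0.573 and the orange lane at y≈0.061. I'll shut the gripper, turn it 90° so the body is narrow along the dryer axis, and stand in front of the orange lip.

Emit:
step_arm:
  commands:
    - {"travel": [0.03, -0.05, 0], "turn": [0, 0, -8.5]}
    - {"travel": [0.06, -0.1, 0], "turn": [0, 0, -17]}
    - {"travel": [0.062, -0.125, 0], "turn": [0, 0, -25.5]}
    - {"travel": [0.062, -0.125, 0], "turn": [0, 0, -34]}
    - {"travel": [0.062, -0.125, 0], "turn": [0, 0, -42]}
  gripper: 0

```text
time: 0.65
position: [0.5237, 0.0626, 0.2367]
tool_rot: [1.267, 2.874, -0.001]
ft_force: [0.1, -1.0, 0.6]
grip_width: 0.633
grip_force: 0.0
```

Emit:
step_arm:
  commands:
    - {"travel": [0, 0, 0], "turn": [0, 0, -8.5]}
    - {"travel": [0, 0, 0], "turn": [0, 0, -17]}
    - {"travel": [0, 0, 0], "turn": [0, 0, -25.5]}
    - {"travel": [0, 0, 0], "turn": [0, 0, -34]}
    - {"travel": [0, 0, 0], "turn": [0, 0, -42]}

```text
time: 1.15
position: [0.5248, 0.0619, 0.2363]
tool_rot: [-0.155, -3.137, 0.0]
ft_force: [0.8, 0.0, -0.0]
grip_width: 0.175
grip_force: 0.0
```

Emit:
step_arm:
  commands:
    - {"travel": [0, 0, 0], "turn": [0, 0, -7.5]}
    - {"travel": [0, 0, 0], "turn": [0, 0, -7.5]}
    - {"travel": [0, 0, 0], "turn": [0, 0, -7.5]}

```text
time: 1.45
position: [0.5249, 0.0619, 0.2364]
tool_rot: [0.036, -3.141, 0.0]
ft_force: [-1.0, 0.2, 0.3]
grip_width: 0.014
grip_force: 0.0
```

Run:
```python
from m import *
m=model("wrist"); s=ctrl.get_state(); print(s["position"],Ro.from_rotvec(s["tool_rot"]).as_matrix().round(3),s["joint_positions"],s["time"])
im=ctrl.get_image("wrist"); cv2.imwrite("pics/w1.png",im[:,:,::-1])
for n,h in (("orange",(5,20)),("blue",(105,125))):
    for c in blobs(im,h,300):
        r=cv2.minAreaRect(c); box=cv2.boxPoints(r)
        if max(r[1])<5*min(r[1])/2 or min(r[1])<4: continue
        print(n,box.round().tolist()); 
        for p in box: print("   ",ray(m,*p,.02).round(4)[:2],ray(m,*p,.06).round(4)[:2])
```

```text
[0.52487542 0.06192772 0.23638949] [[-1.    -0.023 -0.   ]
 [-0.023  1.    -0.   ]
 [ 0.    -0.    -1.   ]] [ 0.02873681  0.07256309 -0.20595615  1.74554687  0.01531002  1.32533864
  1.41343726] 1.45
orange [[79.0, 318.0], [468.0, 318.0], [468.0, 366.0], [79.0, 366.0]]
    [ 0.7253 -0.2455] [ 0.6941 -0.212 ]
    [0.714  0.2498] [0.684  0.2289]
    [0.7899 0.2613] [0.7516 0.2391]
    [ 0.8018 -0.2604] [ 0.7622 -0.2252]
orange [[270.0, 210.0], [372.0, 210.0], [372.0, 238.0], [270.0, 238.0]]
    [0.5736 0.0013] [0.5591 0.0078]
    [0.5709 0.1179] [0.5567 0.1116]
    [0.6058 0.1202] [0.5878 0.1136]
    [6.085e-01 5.000e-04] [0.5902 0.007 ]
```

View pics/w1.png

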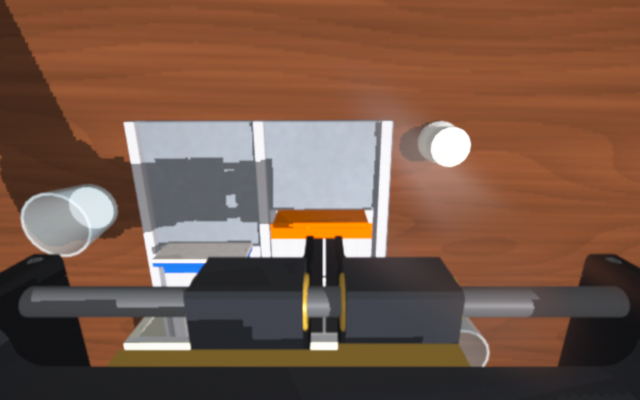

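The front view agrees: the orange lip's front foot is at row 210, which gives x≈0.572, and its middle is at y≈0.06. There is free bed in front of it. I'll descend to a fingertip height of about 41 mm and push.

Emit:
step_arm:
  commands:
    - {"travel": [0, 0, 0.05]}
    - {"travel": [0, 0, 0.1]}
    - {"travel": [0, 0, 0.15]}
    - {"travel": [0, 0, 0.181]}
    - {"travel": [0, 0, 0.181]}

```text
$.commands[0]: bad value
```

Emit:
step_arm:
  commands:
    - {"travel": [-0.015, 0, 0]}
    - {"travel": [-0.03, 0, 0]}
    - {"travel": [-0.04, 0, 0]}
    - {"travel": [-0.05, 0, 0]}
    - {"travel": [-0.06, 0, 0]}

```text
$.commands[0]: bad value
```

Emit:
step_arm:
  commands:
    - {"travel": [-0.007, 0, 0]}
    - {"travel": [-0.014, 0, 0]}
    - {"travel": [-0.014, 0, 0]}

```text
$.commands[0]: bad value
```

The calls were refused because each row needs a "turn", so I'm resending them with it.

Emit:
step_arm:
  commands:
    - {"travel": [0, 0, 0.05], "turn": [0, 0, 0]}
    - {"travel": [0, 0, 0.1], "turn": [0, 0, 0]}
    - {"travel": [0, 0, 0.15], "turn": [0, 0, 0]}
    - {"travel": [0, 0, 0.181], "turn": [0, 0, 0]}
    - {"travel": [0, 0, 0.181], "turn": [0, 0, 0]}

```text
time: 2.0
position: [0.5208, 0.0614, 0.0509]
tool_rot: [0.039, -3.131, 0.001]
ft_force: [-0.0, -0.3, -0.1]
grip_width: 0.003
grip_force: 0.0
```

Emit:
step_arm:
  commands:
    - {"travel": [-0.015, 0, 0], "turn": [0, 0, 0]}
    - {"travel": [-0.03, 0, 0], "turn": [0, 0, 0]}
    - {"travel": [-0.04, 0, 0], "turn": [0, 0, 0]}
    - {"travel": [-0.05, 0, 0], "turn": [0, 0, 0]}
    - {"travel": [-0.06, 0, 0], "turn": [0, 0, 0]}

```text
time: 2.5
position: [0.5855, 0.0637, 0.0565]
tool_rot: [0.041, -3.141, 0.0]
ft_force: [-3.3, 0.8, 2.4]
grip_width: 0.006
grip_force: 1.6
```

Contact is made, at about 3 N of pushing force. Continuing to the stop.

Emit:
step_arm:
  commands:
    - {"travel": [-0.006, 0, 0], "turn": [0, 0, 0]}
    - {"travel": [-0.012, 0, 0], "turn": [0, 0, 0]}
    - {"travel": [-0.018, 0, 0], "turn": [0, 0, 0]}
    - {"travel": [-0.018, 0, 0], "turn": [0, 0, 0]}

```text
time: 2.9
position: [0.6042, 0.064, 0.0555]
tool_rot: [-0.041, 3.14, 0.0]
ft_force: [-0.2, -0.3, -0.6]
grip_width: -0.0
grip_force: 0.0
```

Emit:
step_arm:
  commands:
    - {"travel": [-0.004, 0, 0], "turn": [0, 0, 0]}
    - {"travel": [-0.007, 0, 0], "turn": [0, 0, 0]}
    - {"travel": [-0.01, 0, 0], "turn": [0, 0, 0]}
    - {"travel": [-0.01, 0, 0], "turn": [0, 0, 0]}

```text
time: 3.3
position: [0.6059, 0.0641, 0.0549]
tool_rot: [0.041, -3.125, 0.003]
ft_force: [-20.3, -1.5, 14.5]
grip_width: 0.005
grip_force: 10.2
```

The hard stop is reached: the force rose to 20 N at TCP x=0.606, which puts the orange lip's rear at about 0.621. I'll back off, rise, and check with a picture from above.

Emit:
step_arm:
  commands:
    - {"travel": [-0.001, 0, 0], "turn": [0, 0, 0]}
    - {"travel": [-0.001, 0, 0], "turn": [0, 0, 0]}
    - {"travel": [0.02, 0, 0], "turn": [0, 0, 0]}
    - {"travel": [0.04, 0, 0], "turn": [0, 0, 0]}
    - {"travel": [0.04, 0, 0], "turn": [0, 0, 0]}

```text
time: 3.8
position: [0.5713, 0.0631, 0.0554]
tool_rot: [0.042, -3.14, 0.001]
ft_force: [-0.3, -0.3, 0.4]
grip_width: 0.004
grip_force: 0.0
```

Emit:
step_arm:
  commands:
    - {"travel": [0, 0, -0.05], "turn": [0, 0, 0]}
    - {"travel": [0, 0, -0.1], "turn": [0, 0, 0]}
    - {"travel": [0, 0, -0.14], "turn": [0, 0, 0]}
    - {"travel": [0.02, -0.04, -0.14], "turn": [0, 0, 0]}
    - {"travel": [0.02, -0.065, -0.14], "turn": [0, 0, 0]}

```text
time: 4.3
position: [0.5556, -0.0043, 0.1981]
tool_rot: [-0.041, 3.137, -0.003]
ft_force: [0.4, -0.9, -0.5]
grip_width: 0.009
grip_force: 0.0
```

Emit:
step_arm:
  commands:
    - {"travel": [0, 0, 0], "turn": [0, 0, 0]}
    - {"travel": [0, 0, 0], "turn": [0, 0, 0]}

```text
time: 4.5
position: [0.5557, -0.0027, 0.1959]
tool_rot: [-0.039, 3.14, 0.001]
ft_force: [-0.1, 0.8, -0.1]
grip_width: 0.003
grip_force: 0.0
```

Run:
```python
from m import *
m=model("wrist"); s=ctrl.get_state(); print(s["position"],s["time"])
im=ctrl.get_image("wrist"); cv2.imwrite("pics/w2.png",im[:,:,::-1])
for x,y,z in ((.6125,0.064,.02),(.6154,.064,.06),(.6158,-.066,.02),(.6158,-.066,.06)): print(x,y,z,np.round(proj(m,np.array([x,y,z]))))
```

```text
[ 0.5556746  -0.00266995  0.19590286] 4.5
0.6125 0.064 0.02 [387. 233.]
0.6154 0.064 0.06 [394. 253.]
0.6158 -0.066 0.02 [262. 233.]
0.6158 -0.066 0.06 [254. 251.]
```

View pics/w2.png

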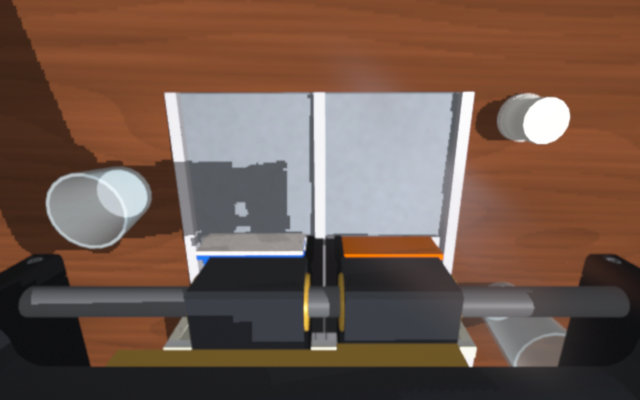

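The tray fronts are level (foot rows about 235 and 236, as projected for home), so orange is home. The blue lip's middle is at column 252, which gives y≈−0.066, with its rear face at x≈0.625. I'll go above the gap behind the blue lip and settle there.

Emit:
step_arm:
  commands:
    - {"travel": [-0.035, -0.025, 0], "turn": [0, 0, 0]}
    - {"travel": [-0.07, -0.05, 0], "turn": [0, 0, 0]}
    - {"travel": [-0.091, -0.066, 0], "turn": [0, 0, 0]}
    - {"travel": [-0.091, -0.066, 0], "turn": [0, 0, 0]}
    - {"travel": [-0.091, -0.066, 0], "turn": [0, 0, 0]}

```text
time: 5.05
position: [0.6476, -0.0642, 0.1946]
tool_rot: [0.043, -3.14, -0.002]
ft_force: [-0.5, 0.8, -0.1]
grip_width: 0.004
grip_force: 0.0
```

Run:
```python
from m import *
m=model("wrist"); s=ctrl.get_state(); print(s["position"],s["time"])
im=ctrl.get_image("wrist"); cv2.imwrite("pics/w3.png",im[:,:,::-1])
x,y,_=s["position"]
for X in ((.625,-.116,.06),(.625,-.016,.06),(.616,-.066,.06),(.70,-.066,.092),(x-.0095,y,.182),(x+.0095,y,.182)): print(X,np.round(proj(m,np.array(X))))
```

```text
[ 0.64759808 -0.06416743  0.19459382] 5.05
(0.625, -0.116, 0.06) [263. 164.]
(0.625, -0.016, 0.06) [381. 167.]
(0.616, -0.066, 0.06) [323. 155.]
(0.7, -0.066, 0.092) [320. 262.]
(np.float64(0.6380980783045131), np.float64(-0.0641674337327906), 0.182) [325. 240.]
(np.float64(0.6570980783045131), np.float64(-0.0641674337327906), 0.182) [324. 272.]
```

View pics/w3.png

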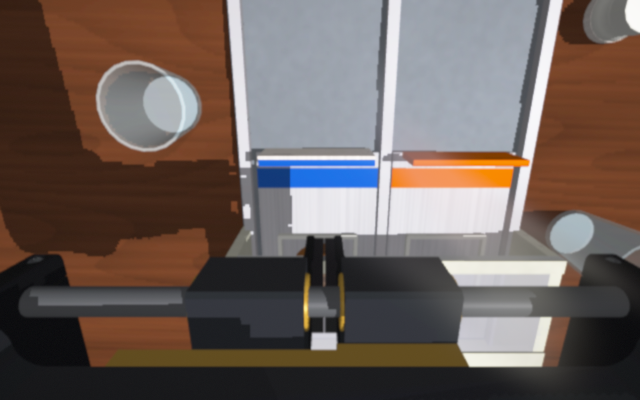

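The picture confirms it: the blue lip's top edge ends at rows 164–167 and spans columns 258–378, as predicted for a rear face at 0.625. The floor behind it is free before the hood. Descending.

Emit:
step_arm:
  commands:
    - {"travel": [0, 0, 0.04], "turn": [0, 0, 0]}
    - {"travel": [0, 0, 0.08], "turn": [0, 0, 0]}
    - {"travel": [0, 0, 0.12], "turn": [0, 0, 0]}
    - {"travel": [0, 0, 0.143], "turn": [0, 0, 0]}
    - {"travel": [0, 0, 0.143], "turn": [0, 0, 0]}

```text
time: 5.6
position: [0.6436, -0.0636, 0.0487]
tool_rot: [0.045, -3.133, -0.003]
ft_force: [-0.7, 0.2, -0.1]
grip_width: 0.006
grip_force: 0.0
```

Emit:
step_arm:
  commands:
    - {"travel": [0.005, 0, 0], "turn": [0, 0, 0]}
    - {"travel": [0.01, 0, 0], "turn": [0, 0, 0]}
    - {"travel": [0.015, 0, 0], "turn": [0, 0, 0]}
    - {"travel": [0.02, 0, 0], "turn": [0, 0, 0]}
    - {"travel": [0.025, 0, 0], "turn": [0, 0, 0]}

```text
time: 6.1
position: [0.6236, -0.0663, 0.0544]
tool_rot: [-0.041, 3.137, -0.0]
ft_force: [3.7, -0.5, 2.2]
grip_width: 0.002
grip_force: 1.3
```

The lip is hooked and following at about 3.7 N. I'll draw steadily at 0.06 m/s.

Emit:
step_arm:
  commands:
    - {"travel": [0.006, 0, 0], "turn": [0, 0, 0]}
    - {"travel": [0.012, 0, 0], "turn": [0, 0, 0]}
    - {"travel": [0.018, 0, 0], "turn": [0, 0, 0]}
    - {"travel": [0.024, 0, 0], "turn": [0, 0, 0]}
    - {"travel": [0.03, 0, 0], "turn": [0, 0, 0]}

```text
time: 6.6
position: [0.5919, -0.0676, 0.0526]
tool_rot: [-0.041, 3.141, -0.0]
ft_force: [3.2, -0.8, 1.4]
grip_width: 0.006
grip_force: 1.4
```

Emit:
step_arm:
  commands:
    - {"travel": [0.006, 0, 0], "turn": [0, 0, 0]}
    - {"travel": [0.012, 0, 0], "turn": [0, 0, 0]}
    - {"travel": [0.018, 0, 0], "turn": [0, 0, 0]}
    - {"travel": [0.024, 0, 0], "turn": [0, 0, 0]}
    - {"travel": [0.03, 0, 0], "turn": [0, 0, 0]}

```text
time: 7.1
position: [0.5619, -0.0683, 0.0525]
tool_rot: [0.041, -3.141, 0.0]
ft_force: [3.2, -0.4, 2.5]
grip_width: 0.004
grip_force: 1.4
```

Emit:
step_arm:
  commands:
    - {"travel": [0.006, 0, 0], "turn": [0, 0, 0]}
    - {"travel": [0.012, 0, 0], "turn": [0, 0, 0]}
    - {"travel": [0.018, 0, 0], "turn": [0, 0, 0]}
    - {"travel": [0.024, 0, 0], "turn": [0, 0, 0]}
    - {"travel": [0.03, 0, 0], "turn": [0, 0, 0]}

```text
time: 7.6
position: [0.5319, -0.0691, 0.0525]
tool_rot: [0.041, -3.141, 0.001]
ft_force: [2.7, -2.8, 1.1]
grip_width: 0.002
grip_force: 1.4
```

Emit:
step_arm:
  commands:
    - {"travel": [0.006, 0, 0], "turn": [0, 0, 0]}
    - {"travel": [0.012, 0, 0], "turn": [0, 0, 0]}
    - {"travel": [0.016, 0, 0], "turn": [0, 0, 0]}
    - {"travel": [0.02, 0, 0], "turn": [0, 0, 0]}
    - {"travel": [0.023, 0, 0], "turn": [0, 0, 0]}

```text
time: 8.1
position: [0.5089, -0.0694, 0.0524]
tool_rot: [0.041, -3.141, -0.0]
ft_force: [3.0, -1.3, -0.8]
grip_width: 0.011
grip_force: 1.2
```

Emit:
step_arm:
  commands:
    - {"travel": [0.002, 0, 0], "turn": [0, 0, 0]}
    - {"travel": [0.004, 0, 0], "turn": [0, 0, 0]}
    - {"travel": [0.006, 0, 0], "turn": [0, 0, 0]}
    - {"travel": [0.007, 0, 0], "turn": [0, 0, 0]}
    - {"travel": [0.007, 0, 0], "turn": [0, 0, 0]}

```text
time: 8.6
position: [0.5071, -0.0692, 0.0531]
tool_rot: [-0.042, 3.131, -0.0]
ft_force: [13.9, -1.4, -10.6]
grip_width: 0.005
grip_force: 7.0
```

It is at the outer stop: the force rose to 14 N with the TCP held at 0.507. I'll hold, ease off backwards, rise, and check.

Emit:
step_arm:
  commands:
    - {"travel": [0, 0, 0], "turn": [0, 0, 0]}
    - {"travel": [-0.006, 0, 0], "turn": [0, 0, 0]}
    - {"travel": [-0.012, 0, 0], "turn": [0, 0, 0]}
    - {"travel": [-0.02, 0, 0], "turn": [0, 0, 0]}
    - {"travel": [-0.02, 0, 0], "turn": [0, 0, 0]}

```text
time: 9.1
position: [0.5231, -0.0687, 0.0524]
tool_rot: [0.042, -3.141, -0.001]
ft_force: [0.0, 0.9, 0.2]
grip_width: 0.002
grip_force: 0.0
```

Emit:
step_arm:
  commands:
    - {"travel": [0, 0, -0.03], "turn": [0, 0, 0]}
    - {"travel": [0, 0, -0.07], "turn": [0, 0, 0]}
    - {"travel": [0, 0, -0.12], "turn": [0, 0, 0]}
    - {"travel": [0, 0, -0.16], "turn": [0, 0, 0]}
    - {"travel": [0, 0, -0.16], "turn": [0, 0, 0]}

```text
time: 9.6
position: [0.5257, -0.0693, 0.2191]
tool_rot: [-0.041, 3.131, -0.002]
ft_force: [-0.5, -0.5, -0.2]
grip_width: 0.003
grip_force: 0.0
```

Run:
```python
from m import *
s=ctrl.get_state(); print(s["position"],s["time"],s["ft_force"])
a=ctrl.get_image("scene")[150:290,210:430]; b=ctrl.get_image("side")[140:280,210:430]
cv2.imwrite("pics/fin.png",np.vstack([cv2.resize(i,(470,299),interpolation=cv2.INTER_CUBIC) for i in (a,b)])[:,:,::-1])
```

```text
[ 0.52569976 -0.06933812  0.21914278] 9.6 [-0.474042   -0.53870398 -0.20612582]
```

View pics/fin.png

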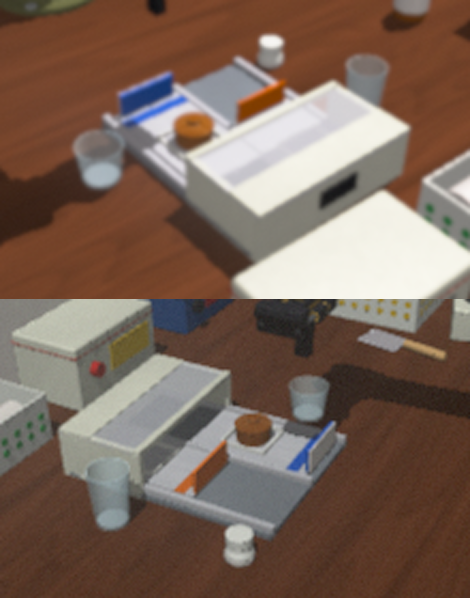

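In both views the blue tray is fully out at the bed's front edge, the bottle stands upright in its well (upper view at about (193,125)), and orange is home. The beakers and jar look unmoved and the robot is clear, so I'm handing in.

```bash
python3 -c "
from bench import ctrl
print(ctrl.close_job())"
```

```text
the job is handed in; nothing more can be done
None
```

The job is handed in: the orange tray was pushed home to its stop first, then the blue tray was drawn to its outer stop by its lip; the last pictures show the bottle upright in its well and nothing else visibly moved, but no verdict was returned.

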